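# Stow the big bolt in the pop-up tray

### The arm

A 7-joint arm with a two-finger parallel gripper is mounted at the origin on a cart in front of the work surface, level with it; the furniture and walls round the work are solid. World frame = base frame: x ahead of the robot, y to its left, z up, the work surface at z = 0. Lengths are in mm, angles in rad, forces in N, time in s.
With the tool pointing down it reaches from about 400 to 875 mm from the base axis. Payload 6.5 kg.
Tool frame: the origin (TCP) lies at the very end of the fingers, on their centre line; the grasp point (between the pads) lies 19 mm behind it; z points along the fingers, y is the direction in which the jaws open and shut (so a half turn about z gives the same grasp; the last joint's range is limited). The gripper opens to 85 mm and grips with 20 to 120 N. Pads are 22 mm wide; open, the fingers measure 114 mm over their backs; the gripper's body (76 mm by 85 mm) begins 54 mm behind the grasp point. The pads swing forward as they close: fully open they stand 13 mm farther back than shut.
Start: joints at [1.098, 0.536, -0.004, 1.538, 0.003, 1.067, -0.071], TCP at [257.182, -596.949, 208.09] pointing down, gripper open.
Joint ranges: [-2.7, 2.7], [-0.37, 2.16], [-1.27, 1.26], [0.24, 2.4], [-1.31, 4.45], [0.19, 1.91], [-2.76, 2.76]. Speed limits (rad/s): [2.39, 2.39, 3.14, 3.14, 3.14, 3.14, 3.14].

### API

Orientations are given as a unit quaternion [x, y, z, w].
In Python, from station import * gives the robot as it stands. The module is installed in compiled form; this text tells all that it offers.
- The arm moves only by the shell command python3 -m creep 'ROWS' [FORCE]. ROWS is JSON, a list that holds one entry, the list of rows, each a list of 7 numbers: the shift along the tool's x, y, z in mm, then the turn, a rotation vector about the tool's x, y, z in rad, then the closure, from 0 (fully open) to 1 (shut). In form: [[[x, y, z, rx, ry, rz, fingers], ...]]. A call has 1 to 10 rows; each row shifts and turns the commanded pose from where the row before left it, along the tool's axes as they then stand; what a row does not reach is not made up. A row lasts 1/10 s, in which the tool goes at most 50 mm and 8.59 degrees, less where a joint would pass 70% of its speed; a pose out of reach is approached as far as the arm can. A call with a gripper value outside its range is refused whole. The fingers move at their own pace and stop on an object; FORCE is the grip in N (left out, the last holds). Time passes only in rows, so rows that do not move let the fingers close. It gives the time, the measured TCP pose, the force and the opening at its end, in the units of the state.
- sense(): the state, without advancing time (a new reading comes with each control period).
- read_camera(name): name is "scene" or "side" or "wrist"; returns a dict with "image" (420x560x3 uint8, red, green, blue), "fx", "fy", "cx", "cy" (pixels), "world_from_camera" (4x4, takes a point from camera to world coordinates). Camera axes: x right, y down, z forward; pixel columns grow to the right and rows downward; lengths in mm; the calibration is good to about 2 mm. The wrist camera is an equidistant fisheye: a pixel r from the principal point sees the ray r / f radians off the axis. A picture is of the moment at which its call begins. There is no depth.
- finish_job(): hands the job in, once; it reports no verdict.
Trained networks look in the newest picture that a camera, given by its name, has taken for a name from the list of things; names that differ only in an ending like _2 or _b are one class to them, and where a whole thing is asked for, a point or a joint stands for the part that bears it (a point fixed in the world has none). Each returns a list of dicts, best first, with "p" (0 to 1); they miss things now and then, are a little off and sometimes report something else, mostly with a low value. They report only what shows in the picture. A call takes as long as a camera call. They do not tell look-alikes from the thing itself.
- find_in(thing, camera): "box" ([centre column, centre row, width, height] in pixels, round what is visible of it).
- masks_of(thing, camera): "region" (420x560 bool, what is visible of it) and "box" ([centre column, centre row, width, height] in pixels, round what is visible of it).
- mark_of(thing, camera): "centre" ([column, row] in pixels: a listed point, or the origin of a listed thing).
The state is a dict: "t": time; "joints": joint angles; "joint_vel": joint speeds; "tau": joint torques, N m; "tcp_pos": TCP position; "eef_rot": TCP orientation; "wrist_force": force on the tool from outside, world axes, zero at the start; "ft_torque": the same for the moment, N m; "finger_gap": finger opening in mm.
Only numpy, scipy, OpenCV 4.12 (cv2) and the standard library are available. Lean on these libraries where they do the work, as an engineer would, in place of code of your own. Each camera call takes 0.05 s, during which the arm holds its last target.

### The job

Put the largest of the three hex bolts, lying flat, on the floor of the raised pop-up tray; set it down, do not drop it. Then press the tray down by its black pad as far as it goes, and let go, so that its push-push latch holds it down, level with its housing, with the bolt in it. Leave the other tray, which is already latched down, alone: pressing it would release it.

Things in the scene. Friction and masses are not known exactly. Their poses are not given: they have to be found in the camera images.
- big_bolt: The largest of three hex bolts lying on the bench: 69 mm long, head 22 mm across and 26 mm high, about 0.12 kg; the shank lies level, its axis 13 mm up. Origin: under its middle, at bench height; y along the bolt, x across it (grip it across x, at its middle: for the jaws it is a bar 22 mm wide and 26 mm high), z up. The other two bolts are 52 mm and 45 mm long, bystanders.
- tray_seat (a point): Centre of the raised tray's floor, 60 mm above the bench; moves with the tray. x: along the tray, away from its pad (roughly away from the robot), y across, z up. Floor 84 x 84 mm, black liner, lip 3 mm high, 3 mm thick; steel tray 134 x 100 mm in a grey dock 150 x 116 x 49 mm high (feet to 144 mm). Black push pad, 28 mm (x) by 50 mm (y), flat: centre 66.5 mm from this point along -x, top 17 mm above the floor.
- tray (a joint): Downward travel of the raised tray (m): 0 up, 0.023 at its hard stop. Let go from the stop it springs back to about 0.013 and stays: latched, lip level with the dock's top. Let go before about 0.020 it springs back to 0; a second full press after latching releases it. Pressing takes about 3 N at first, 5 N near the stop.
- stowed_tray (a joint): Downward travel (m) of the tray in the other, like dock: 0 as found, latched (floor 46 mm, lip 49 mm, pad top 63 mm above the bench), -0.014 if it has popped up, positive when pressed. To be left alone.
Mind the look-alikes: they are no part of the job. Leave any turquoise look-alike of the big_bolt alone.

How it is judged (in metres and radians):
On the way, in this order (a step that is already met when the one before it is completed fails the run):
1. the big bolt lies flat inside the tray's lip, let go, while the tray is still up (horizontal distance between big_bolt and tray_seat below 0.022 m and z of big_bolt in the frame of tray_seat between -0.005 and 0.006 m and angle between big_bolt's own z axis and vertical below 0.17 rad and value of joint tray below 0.006 m and contact force between the fingers and big_bolt below 0.1 N), for 0.2 s.
2. the tray is pressed down at least past its latched height (value of joint tray above 0.016 m).
At the end, for the whole second after the job is handed in: The tray is held down by its latch (within 3.5 mm of its latched height) and at rest with nothing pressing it; the big bolt lies flat (within 10 degrees) on its floor inside the lip, its centre within 22 mm of the floor's centre; the other tray is still latched (horizontal distance between big_bolt and tray_seat below 0.022 m and z of big_bolt in the frame of tray_seat between -0.005 and 0.006 m and angle between big_bolt's own z axis and vertical below 0.17 rad and value of joint tray between 0.0095 and 0.0165 m and velocity of joint tray between -0.01 and 0.01 m/s and linear speed of big_bolt below 0.02 m/s and value of joint stowed_tray between -0.005 and 0.005 m); the robot touches nothing.
It fails at once if the other tray is pressed or released (value of joint stowed_tray below -0.006 m or value of joint stowed_tray above 0.005 m).
It fails at once if the big bolt is dropped: it is out of the fingers more than 40 mm above the raised tray's floor (height (world z) of big_bolt above 0.1 m and contact force between the fingers and big_bolt below 0.05 N).
It also fails if it takes over 48 s, if anything falls off the work surface, if the arm or the gripper's body presses on something with over 40 N, if the wrist force passes 120 N, or if a joint passes its speed limit or range.

## Working session

There is one attempt and no reset: what is moved stays moved. The work goes in short steps, Python scripts to look and compute and a shell command to move; the robot and the scene stay as the last step left them, time stands still between calls to the robot, and variables do not carry over. Pictures are saved under pics/ and viewed, and the job is handed in when it is done.

```bash
mkdir -p pics; python3 - <<'E'
from station import *
import cv2
s=sense(); print({k:(v if not hasattr(v,'__len__') else [round(float(x),3) for x in v]) for k,v in s.items()})
for c in ["scene","side","wrist"]:
    r=read_camera(c); cv2.imwrite(f"pics/{c}0.png",r["image"][:,:,::-1])
    print(c,r["fx"],r["cx"],r["cy"],r["world_from_camera"].round(3).tolist() if hasattr(r["world_from_camera"],'round') else r["world_from_camera"])
    for n in ["big_bolt","tray_seat","tray","stowed_tray"]:
        print(n,[(round(d["p"],2),[round(float(x),1) for x in d["box"]]) for d in find_in(n,c)][:5],[(round(d["p"],2),[round(float(x),1) for x in d["centre"]]) for d in mark_of(n,c)][:5])
E
```

```text
{'t': 0.0, 'joints': [1.098, 0.537, -0.004, 1.539, 0.003, 1.067, -0.071], 'joint_vel': [0.002, -0.001, 0.001, -0.001, -0.001, -0.0, -0.001], 'tau': [-0.0, -58.341, 1.049, -25.911, 0.012, 0.01, -0.0], 'tcp_pos': [256.891, -596.331, 207.206], 'eef_rot': [0.979, 0.202, -0.0, -0.001], 'wrist_force': [-0.092, 1.204, 0.749], 'ft_torque': [-0.002, -0.049, 0.016], 'finger_gap': 85.69172354055524}
scene 450.8918716737577 274.20161121427424 213.27512798622763 [[0.879, -0.21, 0.427, 5.474], [-0.476, -0.373, 0.796, -1016.855], [-0.008, -0.904, -0.428, 626.037], [0.0, 0.0, 0.0, 1.0]]
big_bolt [] [(0.61, [365.5, 303.2])]
tray_seat [] []Traceback (most recent call last):
  File "<stdin>", line 8, in <module>
ValueError: it knows: big_bolt, tray_seat
```

```bash
python3 - <<'E'
from station import *
import cv2
for c in ["scene","side","wrist"]:
    r=read_camera(c); cv2.imwrite(f"pics/{c}1.png",r["image"][:,:,::-1])
    print(c,r["fx"],r["fy"],r["cx"],r["cy"],r["world_from_camera"].round(3).tolist())
    for n in ["big_bolt","tray_seat"]:
        print(n,[(round(d["p"],2),[round(float(x),1) for x in d["box"]]) for d in find_in(n,c)][:5],[(round(d["p"],2),[round(float(x),1) for x in d["centre"]]) for d in mark_of(n,c)][:5])
E
```

```text
scene 450.8918716737577 450.8918716737577 274.20161121427424 213.27512798622763 [[0.879, -0.21, 0.427, 5.474], [-0.476, -0.373, 0.796, -1016.855], [-0.008, -0.904, -0.428, 626.037], [0.0, 0.0, 0.0, 1.0]]
big_bolt [(0.7, [366.6, 298.6, 30.9, 7.1])] [(0.55, [364.1, 303.3])]
tray_seat [] []
side 469.12058484805857 469.12058484805857 273.87801624649467 216.62882129957404 [[0.954, -0.096, 0.285, 199.988], [-0.3, -0.35, 0.887, -1071.565], [0.015, -0.932, -0.363, 506.078], [0.0, 0.0, 0.0, 1.0]]
big_bolt [(0.51, [351.4, 309.1, 32.1, 7.9]), (0.45, [316.6, 286.8, 26.8, 13.4])] [(0.79, [349.0, 312.1]), (0.43, [311.9, 286.4])]
tray_seat [(0.78, [287.4, 235.7, 64.1, 23.3])] [(0.97, [293.9, 233.5])]
wrist 325.19226210127806 325.19226210127806 277.0583448815763 216.76777898934486 [[0.396, -0.868, -0.301, 333.955], [-0.918, -0.374, -0.129, -562.027], [-0.0, 0.327, -0.945, 373.763], [0.0, 0.0, 0.0, 1.0]]
big_bolt [] []
tray_seat [] []
```

View pics/scene1.png

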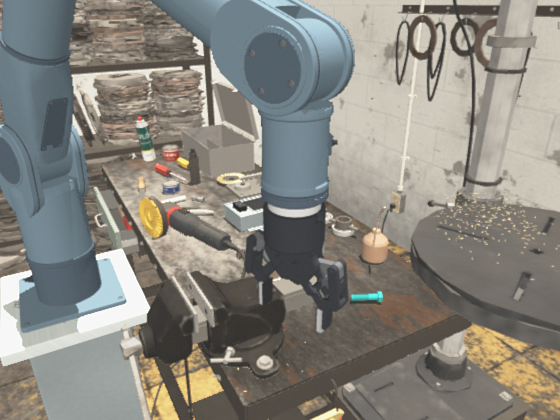

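View pics/side1.png

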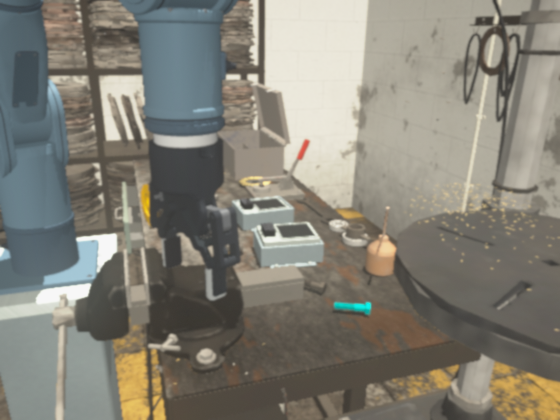

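View pics/wrist1.png

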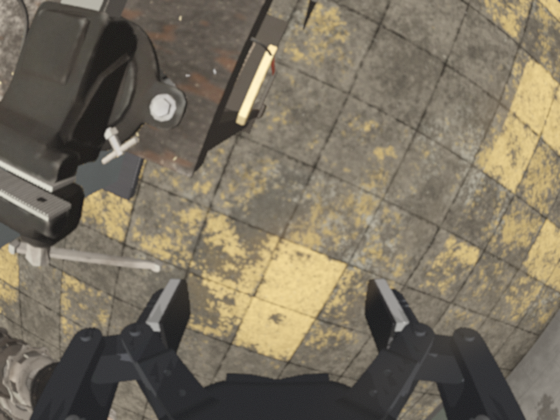

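The side view shows the turquoise look-alike at (352,309), a dark bolt end at (316,287) behind a grey block, and docks at (262,210) and (287,242). I'll enlarge the area.

```bash
cat > h.py <<'E'
from station import *
import numpy as np, cv2
def ray(r,u,v):
    W=r["world_from_camera"]
    d=np.array([(u-r["cx"])/r["fx"],(v-r["cy"])/r["fy"],1.])
    if r.get("fish"):
        x=d[:2]; t=np.hypot(*x); d=np.array([*(x/t*np.sin(t)),np.cos(t)]) if t>1e-9 else np.array([0,0,1.])
    return W[:3,3],W[:3,:3]@d
def cam(c):
    r=read_camera(c); r["fish"]=c=="wrist"; r["world_from_camera"]=np.array(r["world_from_camera"]); return r
def at(r,u,v,z):
    o,d=ray(r,u,v); return (o+d*(z-o[2])/d[2]).round(1)
def px(r,p):
    W=np.array(r["world_from_camera"]); q=W[:3,:3].T@(np.array(p,float)-W[:3,3])
    if r.get("fish"):
        t=np.arctan2(np.hypot(q[0],q[1]),q[2]); n=np.hypot(q[0],q[1])+1e-9
        return np.array([r["cx"]+r["fx"]*t*q[0]/n, r["cy"]+r["fy"]*t*q[1]/n])
    return np.array([r["cx"]+r["fx"]*q[0]/q[2], r["cy"]+r["fy"]*q[1]/q[2]])
def save(img,name,crop=None,k=1):
    if crop: a,b,c,d=crop; img=img[b:d,a:c]
    img=cv2.resize(img,None,fx=k,fy=k,interpolation=cv2.INTER_CUBIC)
    cv2.imwrite("pics/"+name,img[:,:,::-1])
E
python3 - <<'E'
from h import *
r=cam("side")
save(r["image"],"side2.png",(210,180,400,340),4)
for p in [(294,233.5,60),(294,233.5,46),(263,204,46),(263,204,60),(316,287,13),(349,312,0),(280,285,40)]: print(p,at(r,*p))
E
```

```text
(294, 233.5, 60) [563.6 -99.9  60. ]
(294, 233.5, 46) [575.  -69.4  46. ]
(263, 204, 46) [561.4 158.5  46. ]
(263, 204, 60) [550.4 121.   60. ]
(316, 287, 13) [ 550.4 -276.9   13. ]
(349, 312, 0) [ 584.9 -364.7    0. ]
(280, 285, 40) [ 465.1 -293.2   40. ]
```

View pics/side2.png

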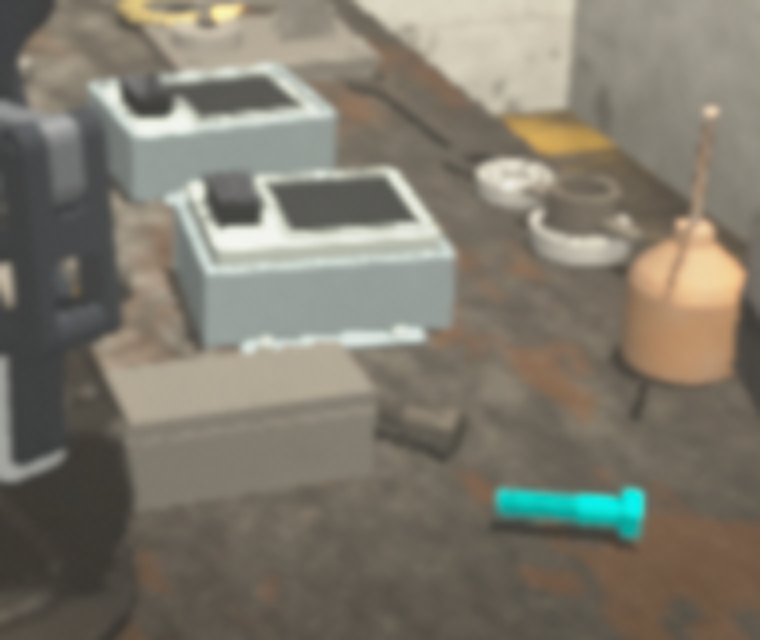

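Raised tray: the front dock, whose plate stands proud, at about (564,-100). Its pad is toward -x. A dark bolt end lies near (550,-277), partly hidden by the grey block. I'll raise the arm and look from above.

```bash
python3 -m creep '[[[0,0,-45,0,0,0,0],[0,0,-45,0,0,0,0],[0,0,-45,0,0,0,0],[38,-29,0,0,0,0,0],[38,-29,0,0,0,0,0],[38,-29,0,0,0,0,0],[38,-29,0,0,0,0,0],[38,-29,0,0,0,0,0],[38,-29,0,0,0,0,0],[38,-29,0,0,0,0,0]]]'; python3 - <<'E'
from h import *
r=cam("wrist"); save(r["image"],"wrist2.png")
for n in ["big_bolt","tray_seat"]:
    print(n,[(round(d["p"],2),[round(float(x),1) for x in d["box"]]) for d in find_in(n,"wrist")][:5],[(round(d["p"],2),[round(float(x),1) for x in d["centre"]]) for d in mark_of(n,"wrist")][:5])
E
```

```text
t: 2.1
tcp_pos: [421.8, -303.5, 343.4]
eef_rot: [0.979, 0.202, 0.0, 0.0]
wrist_force: [1.2, -0.9, -0.3]
finger_gap: 85.1
big_bolt [(0.74, [360.0, 81.5, 38.8, 34.5]), (0.61, [285.8, 79.6, 50.3, 27.4])] [(0.97, [284.1, 80.8]), (0.91, [358.8, 84.3])]
tray_seat [(0.78, [174.4, 44.4, 102.3, 81.4])] [(0.58, [174.6, 22.5])]
```

View pics/wrist2.png

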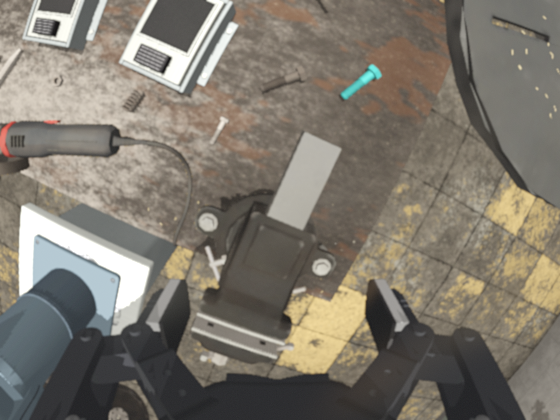

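```bash
python3 - <<'E'
from h import *
r=cam("wrist"); save(r["image"],"wrist3.png",(100,0,400,160),2.6)
m=[(x["p"],np.argwhere(x["region"])) for x in masks_of("big_bolt","wrist")]
for p,a in m:
    a=a[:,::-1]; w=np.array([at(r,u,v,13)[:2] for u,v in a]); c=w.mean(0); U,S,V=np.linalg.svd(w-c); q=(w-c)@V.T
    print(p,c,V[0],q.min(0),q.max(0))
for p in [(284,81,0),(359,84,0),(132,100,0),(218,130,0)]: print(p,at(r,*p))
for p in [(174,22,60),(152,57,77),(316,170,40)]: print(p,at(r,*p))
E
```

```text
0.81 [ 545.50268041 -262.68371134] [-0.70026066  0.71388725] [-31.3624247  -12.49552855] [40.13842282 12.27848087]
0.68 [ 592.44811083 -368.54055416] [-0.89168125  0.45266384] [-32.76988705 -11.53387924] [40.17529646 11.63299117]
(284, 81, 0) [ 541.1 -263.8    0. ]
(359, 84, 0) [ 587.  -371.4    0. ]
(132, 100, 0) [427.4 -42.9   0. ]
(218, 130, 0) [ 431.1 -198.9    0. ]
(174, 22, 60) [561.5 -87.3  60. ]
(152, 57, 77) [503.6 -83.9  77. ]
(316, 170, 40) [ 437.8 -359.    40. ]
```

View pics/wrist3.png

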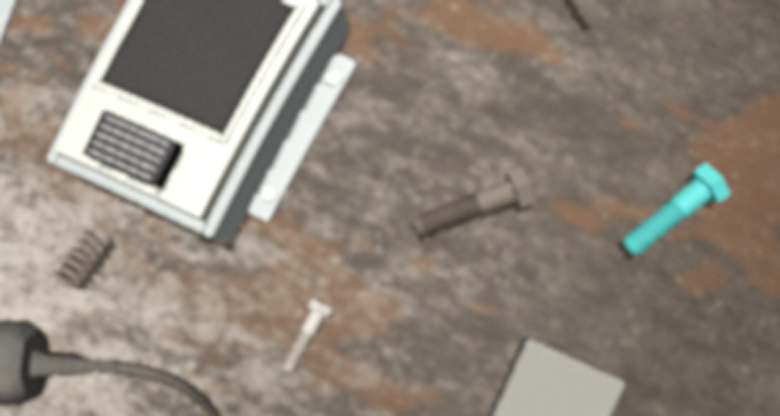

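What could be taken for the bolt, in wrist view 2:
- Dark bolt (284,81): measures about 71 mm with head, so it fits big_bolt. Chosen.
- Turquoise look-alike (359,84).
- Light small bolt (218,130).
- Spring (132,100).

The crop confirms the dark one has a hex head and full length. Next I'll turn square to it and look closer.

```bash
python3 -m creep '[[[0,0,10,0,0,0.15,0],[0,0,10,0,0,0.15,0],[0,0,10,0,0,0.15,0],[0,0,10,0,0,0.15,0],[0,0,10,0,0,0.15,0],[0,0,10,0,0,0.15,0],[0,0,10,0,0,0.15,0],[-6,-42,5,0,0,0.15,0],[-6,-42,5,0,0,0,0],[-6,-42,5,0,0,0,0]]]'; python3 -m creep '[[[0,0,0,0,0,0,0],[0,0,0,0,0,0,0]]]'; cat > look.py <<'E'
import sys
from h import *
tag=sys.argv[1]
r=cam("wrist"); save(r["image"],tag+".png")
print(sense()["tcp_pos"],sense()["eef_rot"])
for n in ["big_bolt","tray_seat"]:
    z=13 if n=="big_bolt" else 60
    for d in mark_of(n,"wrist"): print(n,"mark",round(d["p"],2),np.round(d["centre"],1),at(r,*d["centre"],z-13 if n=="big_bolt" else 60))
for d in masks_of("big_bolt","wrist"):
    a=d["region"].astype(np.uint8)
    w=np.array([at(r,u,v,13)[:2] for v,u in np.argwhere(a)]).astype(np.float32)
    V=np.linalg.svd(w-w.mean(0),full_matrices=False)[2]
    q=(w-w.mean(0))@V.T; mid=w.mean(0)+((q.min(0)+q.max(0))/2)@V
    print("mask",round(d["p"],2),np.round(d["box"],0),"mid",mid.round(1),"dir",V[0].round(3),np.degrees(np.arctan2(V[0][1],V[0][0])).round(1),"len",(np.ptp(q,axis=0)).round(1))
E
python3 look.py w4
```

```text
t: 3.45
tcp_pos: [491.4, -203.1, 258.2]
eef_rot: [0.923, -0.384, 0.0, 0.0]
wrist_force: [0.9, -0.7, -0.5]
finger_gap: 85.5
t: 3.65
tcp_pos: [491.1, -202.9, 258.1]
eef_rot: [0.924, -0.382, -0.0, 0.0]
wrist_force: [-0.7, -1.0, 0.4]
finger_gap: 85.6
[ 490.59607436 -204.04643602  258.22478305] [ 9.23673071e-01 -3.83181149e-01 -1.88940270e-04  4.78956664e-04]
big_bolt mark 0.67 [316.8  32.6] [ 586.1 -368.7    0. ]
big_bolt mark 0.61 [279.8 111.7] [ 544.4 -260.4    0. ]
tray_seat mark 0.7 [161.9 207.2] [569.1 -81.1  60. ]
mask 0.72 [283. 114.  21.  57.] mid [ 542.  -259.6] dir [-0.702  0.712] 134.6 len [69.8 22.2]
```

View pics/w4.png

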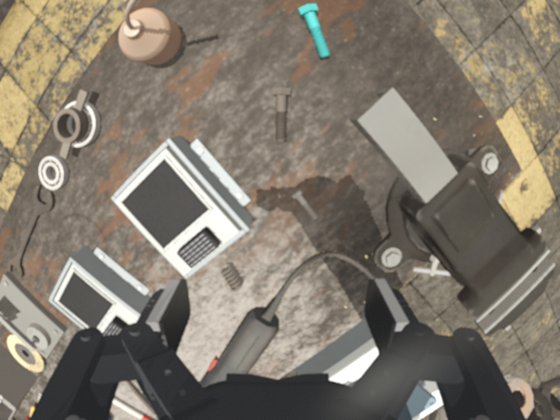

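```bash
python3 - <<'E'
import cv2
i=cv2.imread("pics/w4.png")[125:290,95:265]
cv2.imwrite("pics/w4c.png",cv2.resize(i,None,fx=3.5,fy=3.5,interpolation=cv2.INTER_CUBIC))
E
```

```text
(no output)
```

View pics/w4c.png

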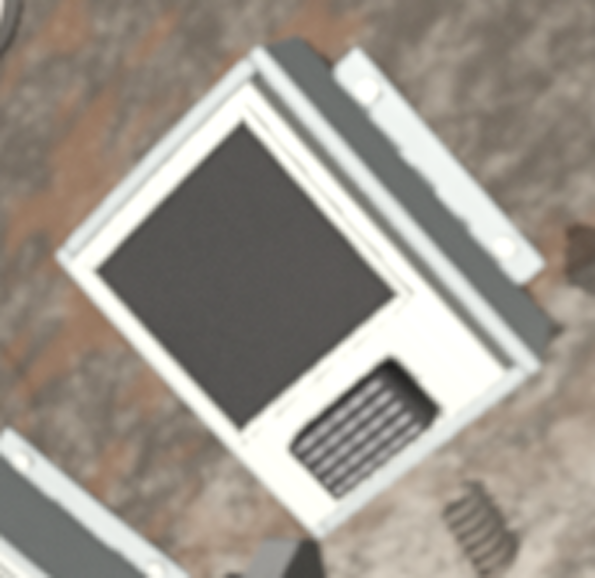

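```bash
cat > tray.py <<'E'
from h import *
def meas(r,ox,oy,k,corners,z):
    P=np.array([at(r,ox+x/k,oy+y/k,z)[:2] for x,y in corners])
    print("corners",P.tolist(),"centre",P.mean(0).round(1),"sides",[np.linalg.norm(P[i]-P[(i+1)%4]).round(1) for i in range(4)],
      "angles",[np.degrees(np.arctan2(*(P[(i+1)%4]-P[i])[::-1])).round(1) for i in range(4)]); return P.mean(0)
E
python3 - <<'E'
from tray import *
r=cam("wrist")
a=meas(r,95,125,3.5,[(242,122),(396,296),(240,428),(97,268)],60)
b=meas(r,95,125,3.5,[(385,362),(432,412),(338,495),(292,442)],77)
d=a-b; print(d,np.hypot(*d),np.degrees(np.arctan2(d[1],d[0])))
E
```

```text
corners [[604.0, -129.9], [525.0, -121.7], [534.2, -41.3], [612.6, -50.4]] centre [569.  -85.8] sides [np.float64(79.4), np.float64(80.9), np.float64(78.9), np.float64(80.0)] angles [np.float64(174.1), np.float64(83.5), np.float64(-6.6), np.float64(-96.2)]
corners [[513.7, -108.1], [490.5, -105.9], [493.4, -57.2], [518.1, -61.4]] centre [503.9 -83.1] sides [np.float64(23.3), np.float64(48.8), np.float64(25.1), np.float64(46.9)] angles [np.float64(174.6), np.float64(86.6), np.float64(-9.7), np.float64(-95.4)]
[65.025 -2.675] 65.0799988475723 -2.355706859251283
```

```bash
python3 -m creep '[[[38,2,10,0,0,0,0],[38,2,10,0,0,0,0],[0,0,45,0,0,0,0],[0,0,45,0,0,0,0],[0,0,45,0,0,0,0],[0,0,20,0,0,0,0],[0,0,0,0,0,0,0]]]' 60; python3 look.py w5
```

```text
t: 4.6
tcp_pos: [539.2, -258.7, 80.2]
eef_rot: [0.924, -0.383, -0.003, 0.0]
wrist_force: [-1.1, -0.8, 1.0]
finger_gap: 85.4
[ 541.02242736 -259.34274468   82.51734761] [ 9.23843281e-01 -3.82768834e-01 -1.25723979e-03  1.77929314e-04]
big_bolt mark 0.82 [334.4  72. ] [ 587.8 -367.     0. ]
big_bolt mark 0.57 [275.1 210.3] [ 542.4 -259.2    0. ]
tray_seat mark 0.52 [273.4 209.5] [ 557.3 -273.    60. ]
mask 0.96 [332.  72.  53.  99.] mid [ 588.6 -366.7] dir [-0.902  0.432] 154.4 len [71.9 25.2]
mask 0.72 [278. 216.  35.  94.] mid [ 541.6 -258.7] dir [-0.703  0.711] 134.7 len [73.5 22.8]
```

View pics/w5.png

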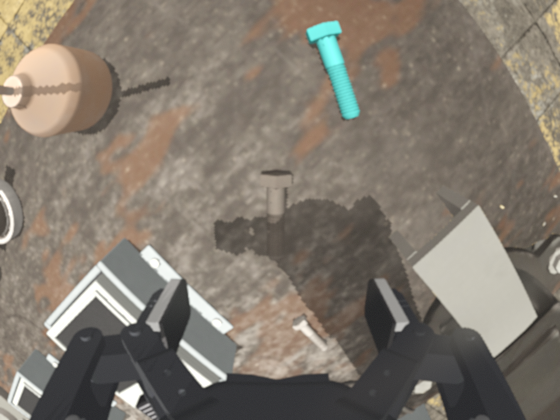

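The bolt is centred below the jaws at (277,216). Checking clearance to the grey block (edge at about (412,262)) and to the dock foot (230,325).

```bash
python3 - <<'E'
from h import *
r=cam("wrist")
c=np.array([541.6,-259.2]);X=np.array([.706,-.708]);Y=np.array([-.708,-.706])
for u,v,z in [(412,262,50),(412,262,20),(470,203,50),(390,290,0),(412,262,80),(230,325,0),(237,345,49)]:
    p=at(r,u,v,z); d=p[:2]-c; print((u,v,z),p,d@X,d@Y)
E
```

```text
(412, 262, 50) [ 458.2 -314.2   50. ] -19.940400000000025 97.87720000000002
(412, 262, 20) [ 436.8 -313.7   20. ] -35.4028 112.67540000000001
(470, 203, 50) [ 461.1 -376.2   50. ] 26.002999999999997 139.596
(390, 290, 0) [ 414.3 -280.4    0. ] -74.86420000000001 105.09559999999999
(412, 262, 80) [ 479.6 -314.7   80. ] -4.478000000000001 83.079
(230, 325, 0) [ 495.  -145.7    0. ] -113.25760000000001 -47.138199999999976
(237, 345, 49) [ 498.1 -167.3   49. ] -95.77619999999997 -34.08339999999998
```

```bash
python3 -m creep '[[[0,0,40,0,0,0,0],[0,0,20,0,0,0,0],[0,0,12,0,0,0,0],[0,0,6,0,0,0,0],[0,0,0,0,0,0,0],[0,0,0,0,0,0,1],[0,0,0,0,0,0,1],[0,0,0,0,0,0,1],[0,0,0,0,0,0,1],[0,0,0,0,0,0,1]]]' 60;python3 -m creep '[[[0,0,0,0,0,0,1],[0,0,0,0,0,0,1],[0,0,0,0,0,0,1]]]' 60
```

```text
t: 5.85
tcp_pos: [542.4, -258.9, 5.6]
eef_rot: [0.924, -0.382, 0.0, 0.0]
wrist_force: [0.4, 0.5, -0.2]
finger_gap: 12.4
t: 6.15
tcp_pos: [542.2, -258.8, 5.3]
eef_rot: [0.924, -0.382, -0.0, 0.0]
wrist_force: [-0.1, 0.2, -0.3]
finger_gap: -0.0
```

The jaws closed to 0, so they missed the bolt. Looking again.

```bash
python3 look.py w6
```

```text
[ 542.21614679 -258.82201503    5.34721585] [ 9.24066383e-01 -3.82232020e-01 -4.37617091e-05 -1.04073222e-05]
big_bolt mark 0.83 [363.1  64.8] [ 587.  -366.3    0. ]
big_bolt mark 0.57 [278.7 254.2] [ 542.3 -259.4    0. ]
tray_seat mark 0.91 [ 72.1 419. ] [569.3 -79.3  60. ]
mask 0.93 [281. 233.  47.  70.] mid [ 554.7 -272.1] dir [-0.717  0.698] 135.8 len [37.6 22.7]
mask 0.84 [361.  65.  75. 130.] mid [ 587.5 -367.2] dir [-0.914  0.407] 156.0 len [71.1 26.4]
```

View pics/w6.png

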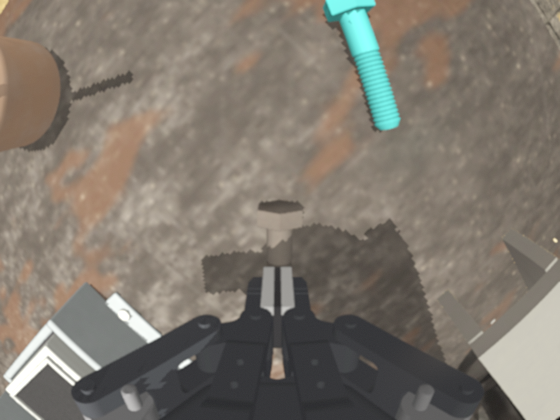

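```bash
python3 - <<'E'
from h import *
r=cam("wrist")
X=np.array([.706,-.708,0]);c=np.array([542.2,-258.8,0])
for z in (0,5,13,25):
    print(z,[px(r,c+X*s+[0,0,z]).round(0).tolist() for s in (-35,-11,0,11,35)])
save(r["image"],"w6c.png",(170,180,390,400),3.4 if 0 else 2.7)
r2=cam("side");save(r2["image"],"s6.png",(210,180,400,340),4)
r3=cam("scene");save(r3["image"],"c6.png",(260,200,450,360),4)
E
```

```text
0 [[278.0, 304.0], [278.0, 271.0], [278.0, 255.0], [278.0, 238.0], [278.0, 197.0]]
5 [[278.0, 309.0], [278.0, 276.0], [278.0, 259.0], [278.0, 241.0], [278.0, 200.0]]
13 [[278.0, 317.0], [278.0, 283.0], [278.0, 265.0], [278.0, 247.0], [278.0, 204.0]]
25 [[278.0, 329.0], [278.0, 294.0], [278.0, 276.0], [278.0, 257.0], [279.0, 211.0]]
```

View pics/w6c.png

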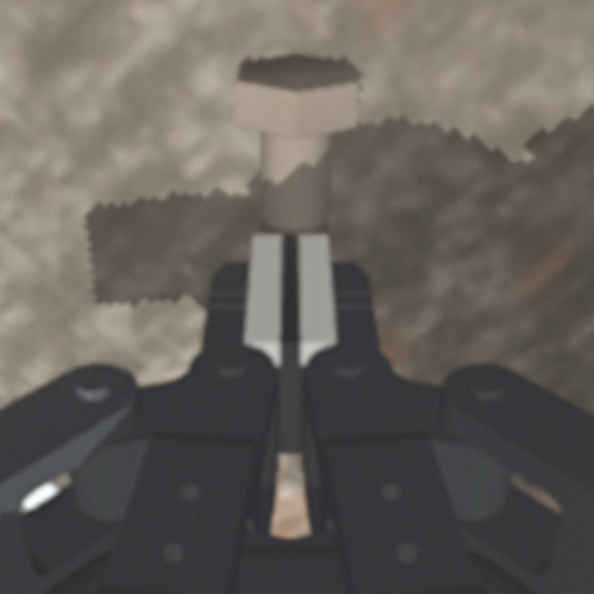

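View pics/s6.png

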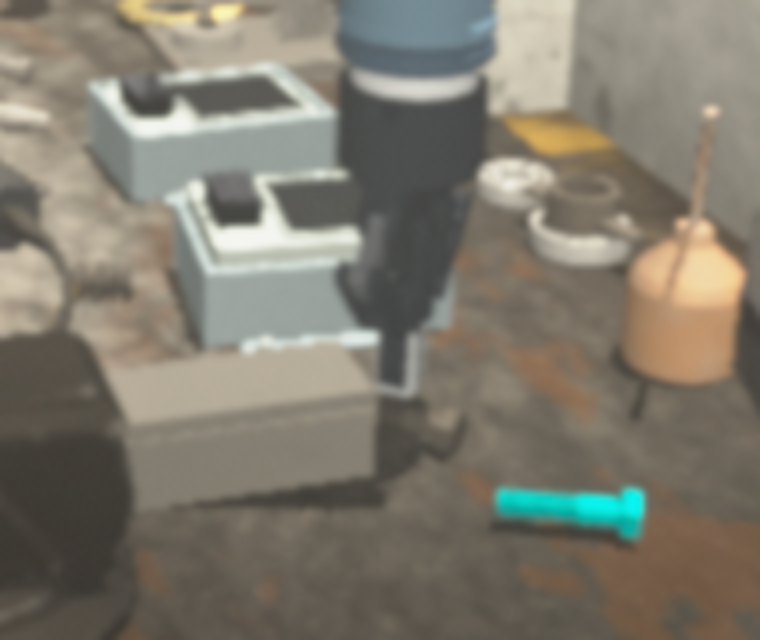

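View pics/c6.png

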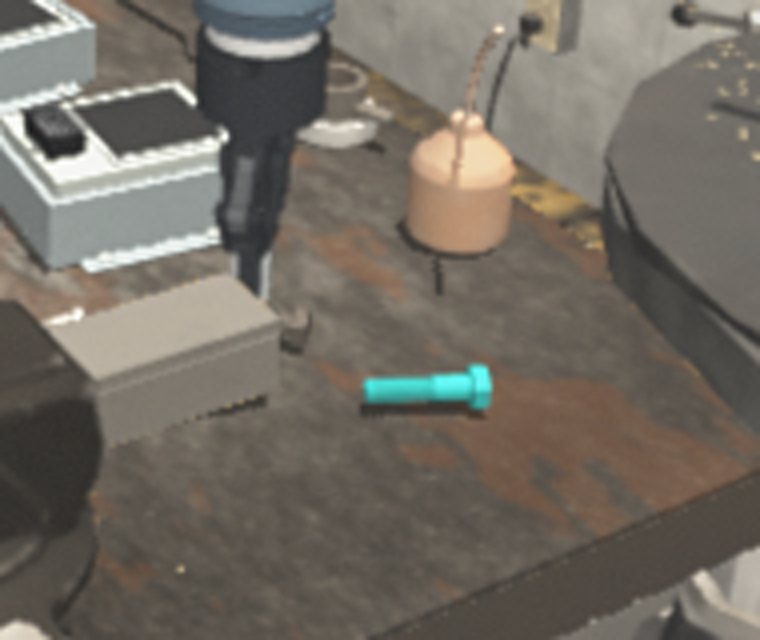

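```bash
python3 - <<'E'
from h import *
for c,o in (("side",(210,180)),("scene",(260,200))):
    r=cam(c)
    print(c,[(z,((px(r,(542.2,-258.8,z))-o)*4).round(0).tolist()) for z in (0,5,13,20,30,40)])
    X=np.array([.706,-.708,0])
    print([((px(r,np.array((542.2,-258.8,13))+X*s)-o)*4).round(0).tolist() for s in (-35,0,35)])
E
```

```text
side [(0, [396.0, 435.0]), (5, [396.0, 427.0]), (13, [397.0, 414.0]), (20, [397.0, 402.0]), (30, [398.0, 385.0]), (40, [399.0, 369.0])]
[[337.0, 398.0], [397.0, 414.0], [458.0, 430.0]]
scene [(0, [247.0, 332.0]), (5, [247.0, 325.0]), (13, [248.0, 314.0]), (20, [248.0, 304.0]), (30, [249.0, 290.0]), (40, [249.0, 276.0])]
[[191.0, 305.0], [248.0, 314.0], [305.0, 323.0]]
```

All three views agree: the closed fingertips stand about 18 to 20 mm above the reported TCP, at roughly z=24. They shut just over the shank and touched nothing. The reported TCP is therefore off along z. I'll open and go lower in guarded steps.

```bash
python3 -m creep '[[[0,0,0,0,0,0,0],[0,0,0,0,0,0,0],[0,0,0,0,0,0,0],[0,0,0,0,0,0,0],[0,0,0,0,0,0,0],[0,0,0,0,0,0,0],[0,0,6,0,0,0,0.3],[0,0,3,0,0,0,0.5]]]' 60; python3 -m creep '[[[0,0,2,0,0,0,0.55],[0,0,0,0,0,0,0.55]]]'
python3 - <<'E'
from h import *
r=cam("wrist");a=cv2.resize(r["image"][180:400,170:390],(400,400))
r=cam("side");b=cv2.resize(r["image"][220:320,260:360],(400,400),interpolation=cv2.INTER_CUBIC)
save(np.hstack([a,b]),"m7.png")
E
```

```text
t: 7.4
tcp_pos: [541.9, -258.7, -4.3]
eef_rot: [0.924, -0.382, -0.0, 0.0]
wrist_force: [0.2, 0.4, -0.9]
finger_gap: 58.9
t: 7.6
tcp_pos: [541.9, -258.7, -6.2]
eef_rot: [0.924, -0.382, -0.0, 0.0]
wrist_force: [-0.7, 0.1, 0.3]
finger_gap: 38.4
```

View pics/m7.png

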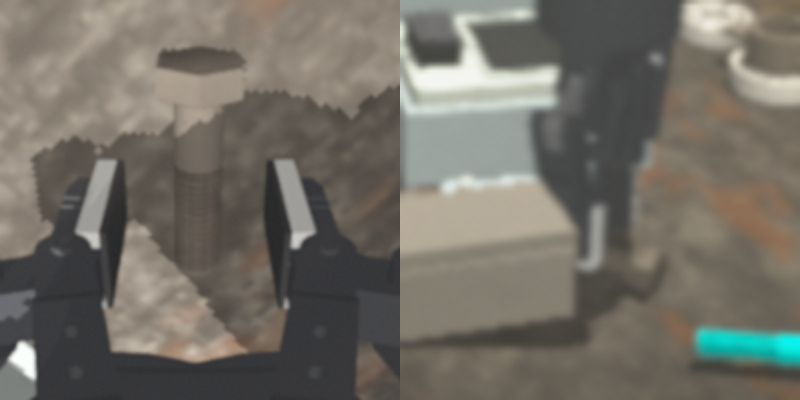

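With TCP at -6 and no contact, the offset is confirmed. Lowering further in small steps.

```bash
python3 -m creep '[[[0,0,3,0,0,0,0.55],[0,0,2,0,0,0,0.55],[0,0,0,0,0,0,0.55]]]'; python3 -m creep '[[[0,0,2,0,0,0,0.55],[0,0,0,0,0,0,0.55]]]'
python3 - <<'E'
from h import *
r=cam("wrist");a=cv2.resize(r["image"][180:400,170:390],(400,400))
r=cam("side");b=cv2.resize(r["image"][220:320,260:360],(400,400),interpolation=cv2.INTER_CUBIC)
save(np.hstack([a,b]),"m8.png")
o=np.array((260,220));Y=np.array([-.708,-.706,0])
print([(z,((px(r,np.array([542,-258.7,z])+20*Y-0*Y)-o)*4).round(0).tolist()) for z in (0,10,20)])
E
```

```text
t: 8.0
tcp_pos: [542.0, -258.8, -11.0]
eef_rot: [0.924, -0.382, -0.0, 0.0]
wrist_force: [-0.5, -0.8, -0.6]
finger_gap: 38.6
t: 8.2
tcp_pos: [542.1, -258.8, -12.9]
eef_rot: [0.924, -0.382, -0.0, -0.0]
wrist_force: [0.0, -0.5, 0.4]
finger_gap: 38.7
[(0, [180.0, 292.0]), (10, [181.0, 275.0]), (20, [181.0, 258.0])]
```

View pics/m8.png

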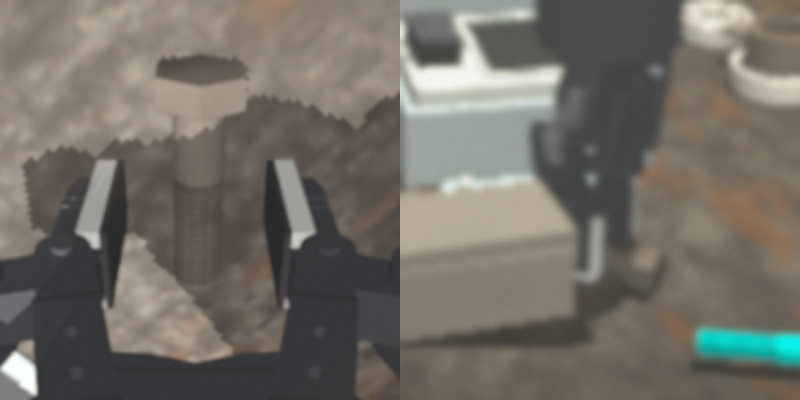

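Tips are at about z=7 on either side of the shank. Closing.

```bash
python3 -m creep '[[[0,0,0,0,0,0,1],[0,0,0,0,0,0,1],[0,0,0,0,0,0,1],[0,0,0,0,0,0,1],[0,0,0,0,0,0,1],[0,0,0,0,0,0,1]]]' 60; python3 -m creep '[[[0,0,0,0,0,0,1]]]'
```

```text
t: 8.9
tcp_pos: [542.5, -258.9, -12.3]
eef_rot: [0.924, -0.382, 0.0, -0.0]
wrist_force: [0.2, -0.5, 5.2]
finger_gap: 21.2
t: 9.0
tcp_pos: [542.5, -258.9, -12.3]
eef_rot: [0.924, -0.382, 0.0, -0.0]
wrist_force: [0.3, 0.7, 6.4]
finger_gap: 20.6
```

```bash
python3 -m creep '[[[0,0,-5,0,0,0,1],[0,0,-15,0,0,0,1],[0,0,-30,0,0,0,1],[0,0,-30,0,0,0,1],[0,0,-22,0,0,0,1],[0,0,0,0,0,-0.136,1],[0,0,0,0,0,-0.136,1],[0,0,0,0,0,-0.136,1],[0,0,0,0,0,-0.136,1],[0,0,0,0,0,-0.135,1]]]' 60; python3 -m creep '[[[2,-35,0,0,0,0,1],[2,-35,0,0,0,0,1],[2,-30,0,0,0,0,1],[0,0,0,0,0,0,1]]]'; python3 look.py w9
```

```text
t: 10.0
tcp_pos: [542.0, -259.1, 90.2]
eef_rot: [0.999, -0.05, 0.0, 0.0]
wrist_force: [0.9, 0.1, -1.2]
finger_gap: 20.9
t: 10.4
tcp_pos: [559.9, -153.8, 90.4]
eef_rot: [0.999, -0.049, 0.0, -0.002]
wrist_force: [-0.4, -0.2, -1.3]
finger_gap: 21.1
[ 559.31096521 -157.16167784   90.2414657 ] [ 9.98728539e-01 -5.04084757e-02  2.89568911e-04 -4.55261853e-04]
big_bolt mark 0.6 [276.2 266.8] [ 508.4 -146.1    0. ]
tray_seat mark 0.59 [176.5 235.2] [569.1 -85.   60. ]
mask 0.96 [510. 166.  44.  74.] mid [ 589.2 -366.1] dir [-0.898  0.44 ] 153.9 len [71.3 32.1]
```

View pics/w9.png

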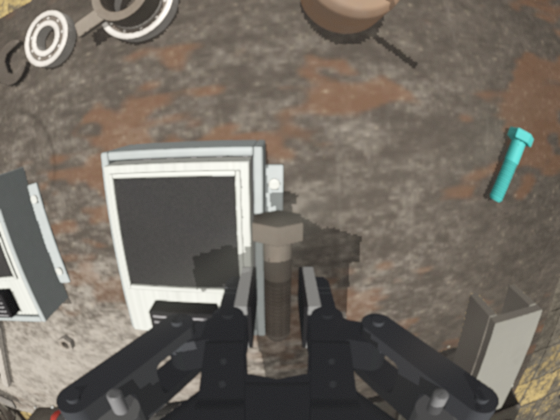

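The bolt is held level between the jaws at (277,275), and the raised tray is in full view with its liner at about (180,235). Refining the liner corners.

```bash
python3 - <<'E'
import cv2
i=cv2.imread("pics/w9.png")[130:340,95:305]
cv2.imwrite("pics/w9c.png",cv2.resize(i,None,fx=2.8,fy=2.8,interpolation=cv2.INTER_CUBIC))
E
```

```text
(no output)
```

View pics/w9c.png

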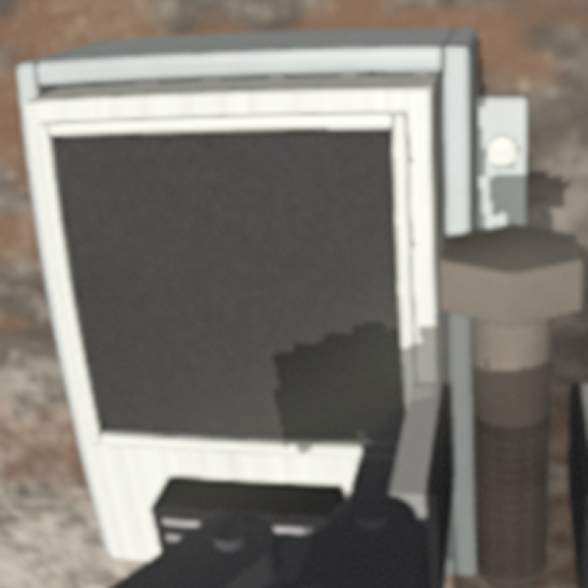

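```bash
python3 - <<'E'
from tray import *
r=cam("wrist"); s=sense();print(s["tcp_pos"],s["eef_rot"])
a=meas(r,95,130,2.8,[(393,130),(405,443),(100,433),(53,138)],60)
# held bolt mid: head top + tail pixels, bolt axis z = tcp+25
z=s["tcp_pos"][2]+25
for u,v in [(277,222),(277,335)]: print(at(r,u,v,z))
print(at(r,277,212,z+8),at(r,277,240,z-8))
E
```

```text
[ 558.33152859 -161.79395622   89.63286036] [ 9.98553914e-01 -5.37566140e-02 -5.40359416e-05  5.52583719e-04]
corners [[603.2, -139.1], [524.2, -129.9], [532.3, -46.5], [612.4, -56.1]] centre [568.  -92.9] sides [np.float64(79.5), np.float64(83.8), np.float64(80.7), np.float64(83.5)] angles [np.float64(173.4), np.float64(84.5), np.float64(-6.8), np.float64(-96.3)]
[ 590.6 -163.5  114.6]
[ 524.4 -156.4  114.6]
[ 598.  -164.3  122.6] [ 578.2 -162.2  106.6]
```

The arm was still settling between those two pictures, so I'll repeat the measurement from a fresh, settled one.

```bash
python3 - <<'E'
from h import *
import json
r=cam("wrist"); s=sense();print(s["t"],s["tcp_pos"],r["world_from_camera"][:3,3]); 
json.dump({k:(np.array(r[k]).tolist()) for k in("fx","fy","cx","cy","world_from_camera")},open("w10.json","w"))
save(r["image"],"w10.png",(95,130,305,340),2.8)
E
```

```text
10.7 [ 558.36264224 -161.70732538   89.53429861] [ 641.53277424 -169.11153866  255.29948308]
```

View pics/w10.png

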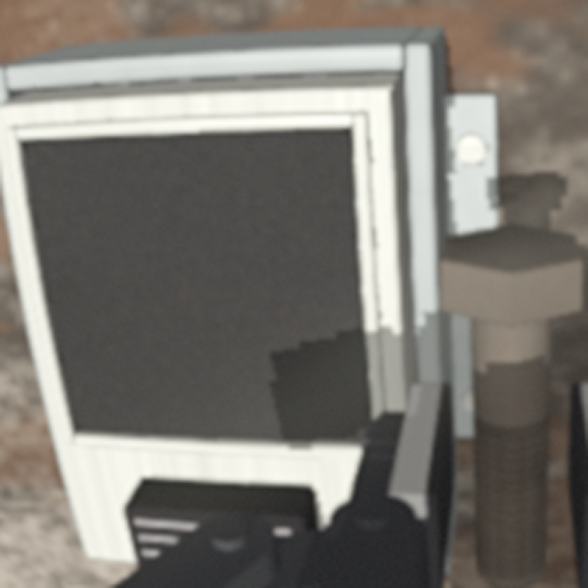

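```bash
python3 - <<'E'
from tray import *
import json
r={k:np.array(v) for k,v in json.load(open("w10.json")).items()}; r["fish"]=True
a=meas(r,95,130,2.8,[(353,131),(372,440),(75,433),(22,143)],60)
E
```

```text
corners [[604.0, -130.4], [525.8, -121.9], [532.7, -38.8], [612.5, -47.3]] centre [568.8 -84.6] sides [np.float64(78.7), np.float64(83.4), np.float64(80.3), np.float64(83.5)] angles [np.float64(173.8), np.float64(85.3), np.float64(-6.1), np.float64(-95.8)]
```

```bash
python3 -m creep '[[[1,-26,0,0,0,0,1],[1,-26,0,0,0,0,1],[0,-25,0,0,0,0,1],[0,0,0,0,0,0,1],[0,0,15,0,0,0,1],[0,0,12,0,0,0,1],[0,0,8,0,0,0,1],[0,0,3,0,0,0,1],[0,0,0,0,0,0,1],[0,0,0,0,0,0,1]]]' 60
python3 - <<'E'
from h import *
print(sense()["wrist_force"],sense()["tcp_pos"])
r=cam("wrist");a=cv2.resize(r["image"][150:370,170:390],(400,400))
r=cam("side");b=cv2.resize(r["image"][190:290,240:340],(400,400),interpolation=cv2.INTER_CUBIC)
save(np.hstack([a,b]),"m11.png")
E
```

```text
t: 11.7
tcp_pos: [569.0, -83.9, 51.5]
eef_rot: [0.999, -0.053, 0.0, 0.0]
wrist_force: [0.2, -0.0, -1.2]
finger_gap: 20.7
[ 0.16555765 -0.03606736 -1.17037948] [569.01425333 -83.92071847  51.48333548]
```

View pics/m11.png

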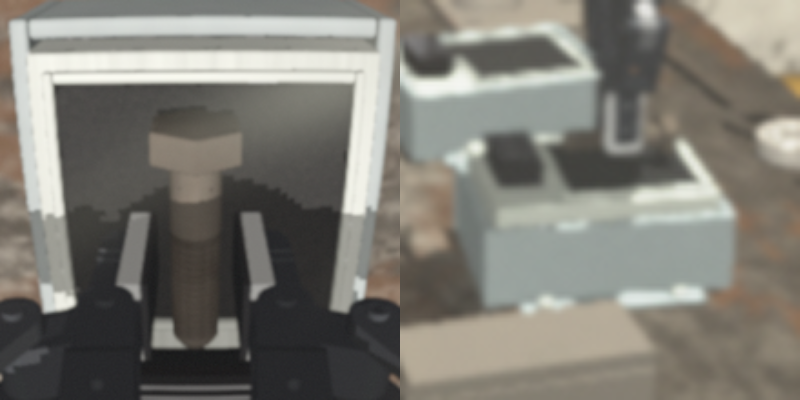

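Checking that the bolt's ends fit inside the lip, correcting for height.

```bash
python3 - <<'E'
from h import *
r=cam("wrist")
save(r["image"],"w12.png",(170,150,390,370),2.7)
s=sense(); t=s["tcp_pos"]; X=np.array([.994,-.108,0])
b=lambda p:((px(r,p)-(170,150))*2.7).round(0).tolist()
ax=np.array([t[0],t[1],t[2]+25])
print("axis ends",[b(ax+X*k) for k in(-34.5,0,34.5)])
c=np.array([569,-84.8,60]); Y=np.array([-.108,-.994,0])
print("floor",[b(c+X*i*42+Y*j*42) for i,j in((1,1),(1,-1),(-1,1),(-1,-1))])
E
```

```text
axis ends [[296.0, 501.0], [297.0, 358.0], [298.0, 182.0]]
floor [[524.0, 117.0], [81.0, 115.0], [483.0, 474.0], [116.0, 475.0]]
```

View pics/w12.png

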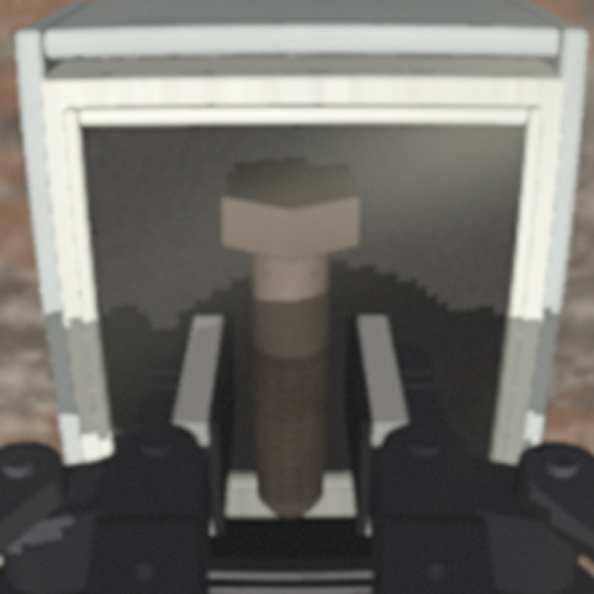

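The ends match the predictions (tail about 505, head face about 182), so the bolt is centred on the floor. Lowering under force watch.

```bash
python3 -m creep '[[[0,0,1.5,0,0,0,1],[0,0,1.2,0,0,0,1],[0,0,0,0,0,0,1]]]' 60;python3 -m creep '[[[0,0,0.8,0,0,0,1],[0,0,0,0,0,0,1]]]'; python3 -m creep '[[[0,0,0.6,0,0,0,1],[0,0,0,0,0,0,1]]]'
```

```text
t: 12.15
tcp_pos: [568.7, -83.7, 48.6]
eef_rot: [0.999, -0.053, -0.0, 0.0]
wrist_force: [-0.5, 0.7, -1.1]
finger_gap: 20.8
t: 12.35
tcp_pos: [568.8, -83.6, 47.8]
eef_rot: [0.999, -0.053, -0.0, 0.0]
wrist_force: [-0.1, 0.3, -1.6]
finger_gap: 20.8
t: 12.55
tcp_pos: [568.8, -83.7, 47.5]
eef_rot: [0.999, -0.053, -0.0, 0.0]
wrist_force: [-1.4, 0.2, 2.8]
finger_gap: 20.9
```

Contact: force went from -1.2 to +2.8 N. Opening partway, then lifting straight up.

```bash
python3 -m creep '[[[0,0,0,0,0,0,0.7],[0,0,0,0,0,0,0.55],[0,0,0,0,0,0,0.5],[0,0,0,0,0,0,0.5],[0,0,0,0,0,0,0.5]]]' 60; python3 -m creep '[[[0,0,-5,0,0,0,0.5],[0,0,-20,0,0,0,0.5],[0,0,-40,0,0,0,0.5],[0,0,-40,0,0,0,0.5],[0,0,0,0,0,0,0.5],[0,0,0,0,0,0,0.5]]]'
python3 - <<'E'
from h import *
r=cam("wrist");a=r["image"][120:400,150:430]; a=cv2.resize(a,(400,400))
r=cam("side");b=cv2.resize(r["image"][190:290,240:340],(400,400),interpolation=cv2.INTER_CUBIC)
save(np.hstack([a,b]),"m13.png")
E
python3 look.py w13
```

```text
t: 13.05
tcp_pos: [568.8, -83.7, 47.2]
eef_rot: [0.999, -0.053, -0.0, 0.0]
wrist_force: [0.2, 0.8, -0.6]
finger_gap: 42.5
t: 13.65
tcp_pos: [569.5, -83.8, 153.5]
eef_rot: [0.999, -0.053, 0.001, 0.0]
wrist_force: [-0.1, -0.7, -0.7]
finger_gap: 42.5
[567.76556991 -83.62667437 151.06155144] [ 9.98612055e-01 -5.26550274e-02 -1.18722839e-03 -3.76371033e-05]
big_bolt mark 0.9 [277.2 207.3] [551.8 -80.6   0. ]
big_bolt mark 0.68 [513.8 153.9] [ 590.5 -366.7    0. ]
tray_seat mark 0.63 [283.9 209. ] [568.6 -87.9  60. ]
tray_seat mark 0.4 [276.  205.1] [572.7 -81.8  60. ]
mask 0.8 [279. 212.  32.  91.] mid [549.1 -80.3] dir [-0.994  0.113] 173.5 len [90.1 27.9]
mask 0.72 [522. 157.  27.  60.] mid [ 588.5 -366.6] dir [-0.901  0.435] 154.2 len [71.6 32.7]
```

View pics/m13.png

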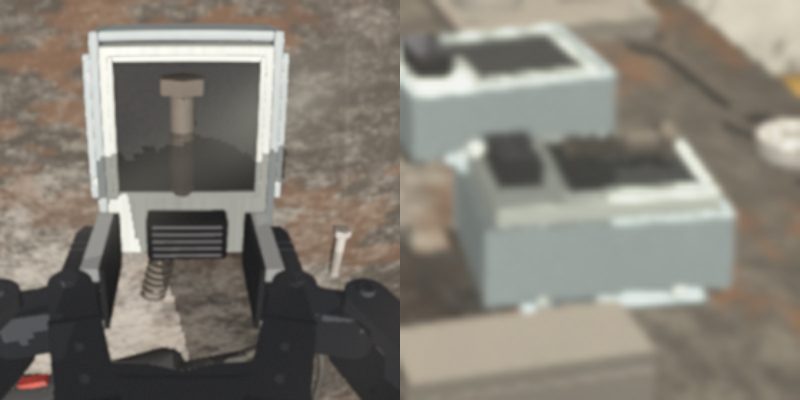

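The bolt lies flat in the raised tray, released, about 4 mm from centre. Closing the jaws and moving over the pad at about (503,-78).

```bash
python3 -m creep '[[[-33,0,0,0,0,0,1],[-33,1,0,0,0,0,1],[0,0,0,0,0,0,1],[0,0,0,0,0,0,1],[0,0,40,0,0,0,1],[0,0,30,0,0,0,1],[0,0,6,0,0,0,1],[0,0,0,0,0,0,1]]]' 60
python3 - <<'E'
from h import *
print(sense()["tcp_pos"])
r=cam("wrist");a=r["image"][120:400,150:430]; a=cv2.resize(a,(400,400))
r=cam("side");b=cv2.resize(r["image"][190:290,240:340],(400,400),interpolation=cv2.INTER_CUBIC)
print([(z,((px(r,(502.9,-77.6,z))-(240,190))*4).round(0).tolist()) for z in(60,77,87,95)])
save(np.hstack([a,b]),"m14.png")
E
```

```text
t: 14.75
tcp_pos: [503.3, -77.5, 75.6]
eef_rot: [0.999, -0.053, -0.001, -0.0]
wrist_force: [0.5, 0.0, 0.3]
finger_gap: 0.1
[503.25587449 -77.50382979  75.64828763]
[(60, [109.0, 171.0]), (77, [109.0, 144.0]), (87, [109.0, 129.0]), (95, [109.0, 117.0])]
```

View pics/m14.png

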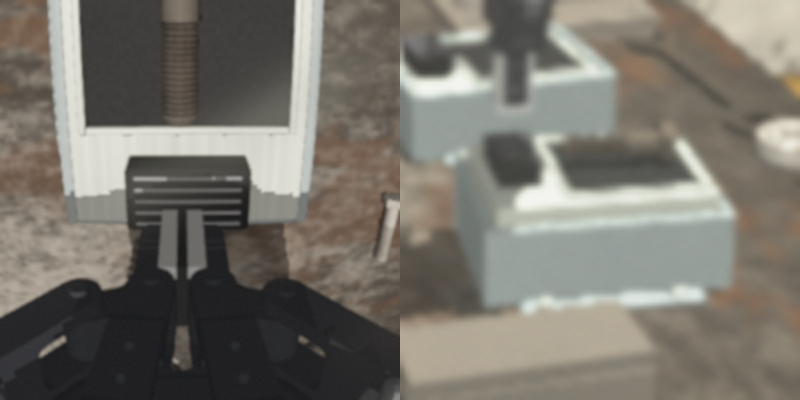

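The fingers line up with the pad in both views, with tips about 20 mm above it. Descending to contact.

```bash
python3 -m creep '[[[0,0,8,0,0,0,1],[0,0,4,0,0,0,1],[0,0,0,0,0,0,1]]]'; python3 -m creep '[[[0,0,3,0,0,0,1],[0,0,0,0,0,0,1]]]'; python3 -m creep '[[[0,0,3,0,0,0,1],[0,0,0,0,0,0,1]]]'
```

```text
t: 15.15
tcp_pos: [502.9, -77.8, 64.1]
eef_rot: [0.999, -0.053, -0.0, 0.0]
wrist_force: [-0.7, 0.9, 0.2]
finger_gap: 0.0
t: 15.35
tcp_pos: [502.9, -77.7, 61.1]
eef_rot: [0.999, -0.053, -0.0, 0.0]
wrist_force: [-0.7, -0.5, 0.9]
finger_gap: 0.0
t: 15.55
tcp_pos: [502.9, -77.7, 58.0]
eef_rot: [0.999, -0.053, -0.0, -0.0]
wrist_force: [-0.0, -1.2, -0.1]
finger_gap: 0.1
```

```bash
python3 -m creep '[[[0,0,3,0,0,0,1],[0,0,0,0,0,0,1]]]'; python3 - <<'E'
from h import *
r=cam("wrist");a=r["image"][120:400,150:430]; a=cv2.resize(a,(400,400))
r=cam("side");b=cv2.resize(r["image"][190:290,240:340],(400,400),interpolation=cv2.INTER_CUBIC)
save(np.hstack([a,b]),"m15.png")
E
```

```text
t: 15.75
tcp_pos: [502.8, -77.7, 54.9]
eef_rot: [0.999, -0.053, -0.0, 0.0]
wrist_force: [0.3, 0.0, 0.3]
finger_gap: 0.1
```

View pics/m15.png

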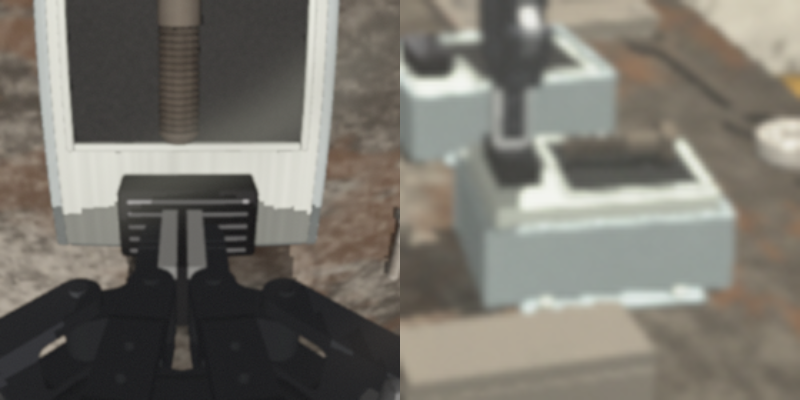

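Tips are right at the pad's top. Continuing down.

```bash
python3 -m creep '[[[0,0,2,0,0,0,1],[0,0,0,0,0,0,1]]]'; python3 -m creep '[[[0,0,2,0,0,0,1],[0,0,0,0,0,0,1]]]'; python3 -m creep '[[[0,0,3,0,0,0,1],[0,0,0,0,0,0,1]]]';python3 -m creep '[[[0,0,4,0,0,0,1],[0,0,0,0,0,0,1]]]'
```

```text
t: 16.05
tcp_pos: [503.3, -77.8, 53.3]
eef_rot: [0.999, -0.053, 0.0, 0.0]
wrist_force: [-0.2, 0.5, 2.3]
finger_gap: 0.2
t: 16.25
tcp_pos: [503.3, -77.7, 51.3]
eef_rot: [0.999, -0.053, 0.0, 0.0]
wrist_force: [0.6, 0.1, 2.7]
finger_gap: -0.3
t: 16.45
tcp_pos: [503.3, -77.7, 48.1]
eef_rot: [0.999, -0.053, 0.0, -0.0]
wrist_force: [-0.3, -0.7, 3.6]
finger_gap: -0.2
t: 16.65
tcp_pos: [503.2, -77.7, 43.9]
eef_rot: [0.999, -0.053, 0.0, -0.0]
wrist_force: [0.1, -1.0, 2.6]
finger_gap: -0.1
```

```bash
python3 -m creep '[[[0,0,4,0,0,0,1],[0,0,4,0,0,0,1],[0,0,0,0,0,0,1]]]'; python3 -m creep '[[[0,0,3,0,0,0,1],[0,0,0,0,0,0,1]]]'; python3 -m creep '[[[0,0,2,0,0,0,1],[0,0,0,0,0,0,1]]]'
```

```text
t: 16.95
tcp_pos: [503.2, -77.7, 35.8]
eef_rot: [0.999, -0.053, 0.0, -0.0]
wrist_force: [0.2, 0.9, 4.0]
finger_gap: 0.2
t: 17.15
tcp_pos: [503.1, -77.7, 33.1]
eef_rot: [0.999, -0.053, 0.0, -0.0]
wrist_force: [-0.1, -0.6, 3.6]
finger_gap: -0.3
t: 17.35
tcp_pos: [503.2, -77.7, 31.2]
eef_rot: [0.999, -0.053, 0.0, -0.0]
wrist_force: [0.0, -0.7, 4.1]
finger_gap: 0.0
```

```bash
python3 -m creep '[[[0,0,1,0,0,0,1],[0,0,0,0,0,0,1]]]'; python3 -m creep '[[[0,0,1,0,0,0,1],[0,0,0,0,0,0,1]]]'
```

```text
t: 17.55
tcp_pos: [503.2, -77.7, 30.8]
eef_rot: [0.999, -0.053, 0.0, 0.0]
wrist_force: [-1.2, 0.2, 10.3]
finger_gap: -0.6
t: 17.75
tcp_pos: [503.2, -77.7, 30.6]
eef_rot: [0.999, -0.053, -0.0, 0.0]
wrist_force: [-4.8, 1.2, 20.8]
finger_gap: -0.1
```

Hard stop reached: 21 N, TCP no longer falling. Letting go by rising straight up.

```bash
python3 -m creep '[[[0,0,-3,0,0,0,1],[0,0,-5,0,0,0,1],[0,0,-8,0,0,0,1],[0,0,-15,0,0,0,1],[0,0,-40,0,0,0,1],[0,0,-40,0,0,0,1],[0,0,-20,0,0,0,1],[0,0,0,0,0,0,1],[0,0,0,0,0,0,1]]]'
python3 - <<'E'
from h import *
r=cam("wrist");a=cv2.resize(r["image"][50:330,150:430],(400,400))
r=cam("side");b=cv2.resize(r["image"][190:290,240:340],(400,400),interpolation=cv2.INTER_CUBIC)
save(np.hstack([a,b]),"m16.png")
r=cam("side");save(r["image"],"s16.png",(210,170,400,320),4)
E
python3 look.py w16
```

```text
t: 18.65
tcp_pos: [502.5, -77.8, 160.1]
eef_rot: [0.999, -0.053, -0.0, 0.0]
wrist_force: [0.5, 0.0, 0.3]
finger_gap: -0.2
[502.00769494 -77.61416117 159.01721398] [ 9.98613879e-01 -5.26164149e-02 -1.34889568e-03 -1.16013470e-04]
big_bolt mark 0.97 [514.4 101.5] [ 586.7 -367.     0. ]
tray_seat mark 0.88 [280.2 128.9] [567.9 -85.6  60. ]
mask 0.77 [277. 127.  32.  90.] mid [566.3 -81.6] dir [-0.995  0.098] 174.4 len [82.4 27.2]
mask 0.56 [524. 101.  25.  60.] mid [ 589.7 -366.4] dir [-0.896  0.444] 153.7 len [74.  31.3]
```

View pics/m16.png

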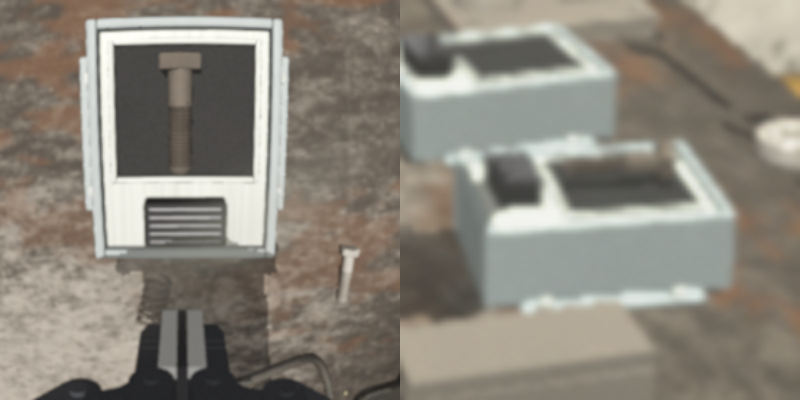

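View pics/s16.png

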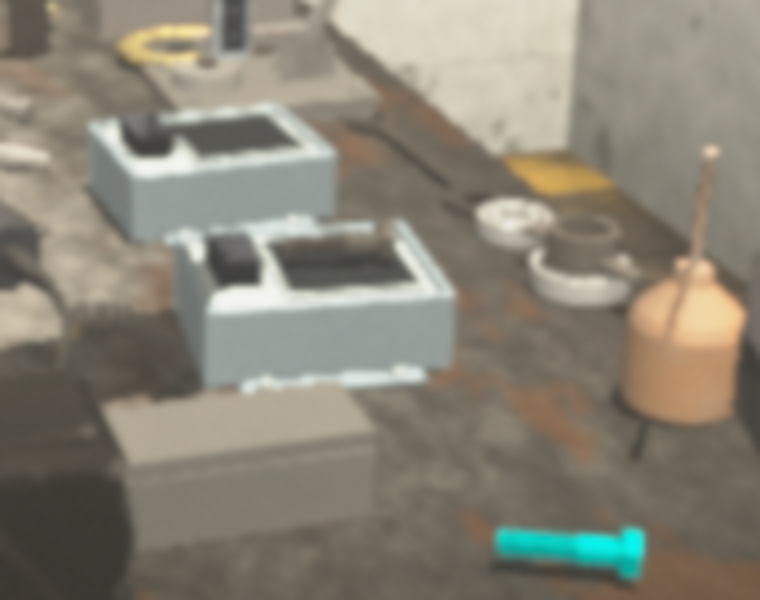

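The pressed tray now sits level with its dock and looks like the other one. The bolt lies flat and centred: it spans rows 52–172 against liner rows 45–177. The stowed tray looks unchanged, and the gripper is clear of everything.

```bash
python3 -c "
from station import *
print(finish_job())"
```

```text
the job is handed in; nothing more can be done
None
```

The big bolt is in the pop-up tray, the tray is latched down, and I handed the job in at about 19 s; no verdict was reported. I set the dark 69 mm bolt flat on the raised tray's floor and released it. I then pressed the pad to its hard stop (21 N at the wrist) and lifted clear.

**Last checks:**
- The wrist and side pictures show the tray level with its dock and the bolt flat, within a few mm of the floor's centre.
- The other tray looks unchanged, the turquoise bolt was not touched, and the gripper is well clear, with its wrist force near zero.
- I had no direct reading of the tray joint, so the latch is judged from the pictures and from the hard stop.

**What failed or disagreed:**
- The first grasp closed on air just above the shank. In the pictures the fingertips stand roughly 12 to 20 mm behind the reported TCP, so I regrasped lower. I found the set-down and pressing heights by contact force.
- One tray measurement was thrown out because the arm was still settling between pictures. The repeat agreed with my earlier estimate to about 1 mm.

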